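# Open the lilac display case and stock the stamp

## Task

Open the lid of the lilac display case all the way until it meets its stop, swinging it gently and keeping clear of the riser shelf above it. Then stand the wooden stamp upright inside that case without dropping it, leaving the lid fully open. Leave the mint case shut and the other things on the counter where they are.

Things in the scene. Friction and masses are not known exactly. Their poses are not given: they have to be found in the camera images.
- case_lilac: lilac display case standing on the counter, an open-topped box 130 (x) by 170 (y) by 62 mm high, walls and floor 4 mm, with a hinged lilac lid. The stamp goes in here; it is empty. Origin: centre of its underside; x runs from its front (pull-tab side, towards the robot) to its hinge side, y along the hinge, z up. Fixed to the counter.
- lid_lilac (a joint): hinge angle of the lilac lid in rad: 0 shut, grows as it opens, stop at 1.75 (about 100 degrees, leaning just past upright). It starts shut or up to 0.25 ajar. A stiff friction hinge: the lid stays wherever it is left; it takes about 1 to 3 N at the pull tab to move it. Keep it under 2.5 rad/s.
- lid_lilac_grip (a point): middle of the lilac lid's pull tab: a black bar 16 mm wide (along the hinge), 10 mm thick, sticking 43 mm out from the middle of the lid's front edge in its plane. This point is 29 mm beyond that edge, 160 mm from the hinge axis, 4 mm above it when shut. Pinched across its width the tab can pivot between the fingers. Axes turn with the lid: x tab to hinge, y along it, z out of the lid's top.
- lid_lilac_hinge (a point): middle of the lilac lid's hinge axis, on the case's far upper edge, 62.5 mm above the counter; axes as for the grip point. The lid is a panel 131 by 170 by 6 mm.
- stamp: wooden hand stamp, loose, upright on the counter to the left or right of the cases: a square foot 40 by 40 by 15 mm with an upright round handle 24 mm in diameter on it, 52 mm high in all, about 60 g. Origin: centre of its underside, z up.
- riser: white shelf with a pink front edge over the cases' hinges, fixed. Origin: on the counter, midway on the hinge line; x away from the robot, z up. Board 560 (y) by 12 mm thick, underside 360 mm up, x from 18 to 130 mm, with boxes to 50 mm on it; 12 mm legs at y +-270, x 30 and 120. An upright gripper does not fit at the open lid: tilt it, hand towards the robot. Touch limit 3 N.
- case_mint: mint display case standing on the counter, an open-topped box 130 (x) by 170 (y) by 62 mm high, walls and floor 4 mm, with a hinged mint lid. Same make as the lilac one; the two stand side by side under the riser, in either order. To be left shut. Origin: centre of its underside; x runs from its front (pull-tab side, towards the robot) to its hinge side, y along the hinge, z up. Fixed to the counter.
- lid_mint (a joint): hinge angle of the mint lid, 0 shut; must not be opened past 0.08 rad.
- dispenser: light blue tape dispenser on a blue foot, loose, 90 by 55 by 64 mm high; stands on the other side of the cases from the stamp. Origin: centre of its underside.
- tin: round pink tin with a brass lid, loose, 62 mm in diameter, 32 mm high, standing between the two cases near the hinge line. Origin: centre of its underside.
- cards: stack of three pastel card packs, loose, 105 by 75 by 36 mm high. Origin: centre of its underside.
- pens: mint-green pen cup with pens, loose, 76 mm in diameter, 95 mm high, 155 mm with the pens. Origin: centre of its underside.
- calculator: grey pocket calculator, loose, 100 by 70 by 20 mm high. Origin: centre of its underside.
There are look-alikes about, which are no part of the job. Leave any orange look-alike of the case_lilac alone.

How it is judged (in metres and radians):
On the way, in this order (a step that is already met when the one before it is completed fails the run):
1. the lilac lid is open to its stop, the stamp not yet in the case (value of joint lid_lilac above 1.69 rad and not (x of stamp in the frame of case_lilac between -0.05 and 0.05 m and y of stamp in the frame of case_lilac between -0.07 and 0.07 m and z of stamp in the frame of case_lilac between 0 and 0.012 m and angle between stamp's own z axis and vertical below 0.2 rad)), for 0.2 s.
2. the stamp stands in the lilac case, its lid still fully open (value of joint lid_lilac above 1.69 rad and x of stamp in the frame of case_lilac between -0.05 and 0.05 m and y of stamp in the frame of case_lilac between -0.07 and 0.07 m and z of stamp in the frame of case_lilac between 0 and 0.012 m and angle between stamp's own z axis and vertical below 0.2 rad), for 0.2 s.
At the end, for the whole second after the job is handed in: The lilac lid is at its stop (over 1.69 rad of 1.75) and still; the stamp stands released and at rest inside the lilac case, its underside within 12 mm of the case's underside, upright within 0.2 rad; the mint lid is shut (all of step 2 and velocity of joint lid_lilac below 0.05 rad/s and linear speed of stamp below 0.02 m/s and contact force between stamp and the fingers below 0.1 N and value of joint lid_mint below 0.08 rad); the robot touches nothing.
It fails at once if the lilac lid is flung or slammed (over 2.5 rad/s) (velocity of joint lid_lilac above 2.5 rad/s or velocity of joint lid_lilac below -2.5 rad/s).
It fails at once if the riser shelf is touched with more than 3 N (contact force between any of the arm, the fingers and riser above 3 N).
It fails at once if the mint lid is opened past 0.08 rad (value of joint lid_mint above 0.08 rad).
It fails at once if the stamp is dropped (falls freely faster than 0.8 m/s, some 30 mm) (linear speed of stamp above 0.8 m/s and contact force between stamp and the fingers below 0.1 N).
It fails at once if another thing on the counter is moved by more than 30 mm (distance of any of dispenser, tin, cards, pens, calculator from where it was at the start of the episode above 0.03 m).
It also fails if it takes over 58 s, if anything falls off the work surface, if the arm or the gripper's body presses on something with over 40 N, if the wrist force passes 120 N, or if a joint passes its speed limit or range.

## Robot

A 6-joint arm with a two-finger parallel gripper is mounted at the origin on the work surface. World frame = base frame: x ahead of the robot, y to its left, z up, the work surface at z = 0. Lengths are in mm, angles in rad, forces in N, time in s.
With the tool pointing down it reaches from about 325 to 775 mm from the base axis. Payload 9.3 kg.
Tool frame: the origin (TCP) lies midway between the tips of the shut fingers; the grasp point (between the pads) lies 19 mm behind it; z points along the fingers, y is the line along which they close (so a half turn about z gives the same grasp; the last joint's range is limited). The gripper opens to 85 mm and grips with 20 to 120 N. Pads are 22 mm wide; open, the fingers measure 114 mm over their backs; the gripper's body (76 mm by 85 mm) begins 54 mm behind the grasp point. The pads swing forward as they close: fully open they stand 13 mm farther back than shut.
Start: joints at [0.949, 0.259, 0.021, 1.334, 0, 1.418], TCP at [248.499, 490.657, 231.279] pointing down, gripper open.
Joint ranges: [-3.04, 3.04], [-0.91, 1.82], [-1.04, 1.36], [-1.92, 1.95], [-1.52, 1.45], [-3.14, 3.14]. Speed limits (rad/s): [2.22, 2.22, 2.79, 3.14, 3.14, 3.14].

## Interface

Orientations are given as [roll, pitch, yaw] about the fixed x, y, z axes, in that order (R = Rz(yaw) Ry(pitch) Rx(roll)).
In Python, from cell import * gives the robot as it stands.
- The arm moves only by the tool carry_out, never from a script. Its argument "steps" is a list of rows, each an object with "slide": the shift along the tool's x, y, z each as a share of 2 cm, from -1 to 1, a list of three; "turn": the turn, a rotation vector about the tool's x, y, z each as a share of 0.12 rad, from -1 to 1, a list of three; "hand": the opening, from 0 (shut) to 1 (fully open). A call has 1 to 12 rows; each row shifts and turns the commanded pose from where the row before left it, along the tool's axes as they then stand; what a row does not reach is not made up. A row lasts 1/10 s, in which the tool goes at most 50 mm and 8.59 degrees, less where a joint would pass 70% of its speed; a pose out of reach is approached as far as the arm can. A call with a number of a shift or a turn outside -1 to 1 is refused whole. A call with a gripper value outside its range is refused whole. The fingers move at their own pace and stop on an object; "grip_force" is the grip in N (left out, the last holds). Time passes only in rows, so rows that do not move let the fingers close. It gives the time, the measured TCP pose, the force, the opening and the grip force at its end, in the units of the state.
- get_obs(): the state, without advancing time (a new reading comes with each control period).
- get_image(name): name is "side" or "top"; returns (picture, depth): 480x640x3 uint8, blue, green, red; 480x640 float32, mm along the optical axis (not along the pixel's ray), 0 where there is no reading.
- camera_model(name): a dict with "fx", "fy", "cx", "cy" (pixels), "dist" ([k1, k2, p1, p2, k3] as OpenCV has them; the pictures are not rectified), "pose" (4x4, takes a point from camera to world coordinates). Camera axes: x right, y down, z forward; pixel columns grow to the right and rows downward; lengths in mm; the calibration is good to about 2 mm. A picture is of the moment at which its call begins. camera_model takes no time and is no camera call.
- hand_in(): hands the job in; it is judged then, once.
The state is a dict: "time": time; "qpos": joint angles; "qvel": joint speeds; "joint_torque": joint torques, N m; "eef_pos": TCP position; "ee_rot": TCP orientation; "contact_force": force on the tool from outside, world axes, zero at the start; "wrist_torque": the same for the moment, N m; "grip_width": opening from 0.0 (shut) to 1.0 (fully open); "grasp_force": force on a finger pad.
Only numpy, scipy, OpenCV 4.12 (cv2) and the standard library are available. Lean on these libraries where they do the work, as an engineer would, in place of code of your own. Each camera call takes 0.05 s, during which the arm holds its last target. There are 200 camera calls.

## Working session

There is one attempt and no reset: what is moved stays moved. The work goes in short steps, Python scripts to look and compute and a tool call to move; the robot and the scene stay as the last step left them, time stands still between calls to the robot, and variables do not carry over. Pictures are saved under pics/ and viewed, at most 10 in all, crops included, and the job is handed in when it is done.

Besides the shell and the picture viewer there is one more tool, called in YAML: its name, and indented under it one key for each argument. carry_out: Moves the arm, as the interface text tells. Its arguments: {"type":"object","properties":{"steps":{"type":"array","items":{"type":"object","properties":{"slide":{"type":"array","items":{"type":"number"}},"turn":{"type":"array","items":{"type":"number"}},"hand":{"type":"number"}}}},"grip_force":{"type":"number"}},"required":["steps"]}

```bash
mkdir -p pics; ls
python3 - <<'E'
from cell import *
import cv2,numpy as np
for n in("top","side"):
    im,d=get_image(n); cv2.imwrite(f"pics/{n}0.png",im); np.savez(f"pics/{n}0.npz",im=im,d=d)
    m=camera_model(n); print(n,m["fx"],m["dist"],np.round(m["pose"],3).tolist())
print(get_obs())
E
```

```text
pics
top 489.61253518955743 [-0.10039554  0.          0.          0.          0.        ] [[0.012, -0.997, 0.075, 395.622], [-1.0, -0.014, -0.018, 7.057], [0.019, -0.075, -0.997, 1232.838], [0.0, 0.0, 0.0, 1.0]]
side 555.1288089037654 [-0.02861951  0.          0.          0.          0.        ] [[0.757, -0.473, 0.451, -123.99], [-0.653, -0.531, 0.54, -706.166], [-0.015, -0.703, -0.711, 1021.005], [0.0, 0.0, 0.0, 1.0]]
{'time': 0.1, 'qpos': array([ 9.49382147e-01,  2.59126235e-01,  2.08572116e-02,  1.33370761e+00,
       -1.36757572e-05,  1.41819045e+00]), 'qvel': array([-0.00078908, -0.0019579 ,  0.0021655 , -0.00017593, -0.00029847,
        0.00052112]), 'joint_torque': array([ 4.66250742e-03, -5.56694090e+01,  3.45070910e+01,  1.16528902e-02,
       -1.32203977e-04,  3.04533887e-05]), 'eef_pos': array([248.36812908, 490.45043512, 230.73957232]), 'ee_rot': array([-3.14042398e+00, -1.65906684e-04,  2.67278426e+00]), 'contact_force': array([ 0.05307393,  0.68122289, -0.3505951 ]), 'wrist_torque': array([ 0.01106059, -0.03315898, -0.04873328]), 'grasp_force': 0.0, 'grip_width': 0.9982630326956523}
```

View pics/top0.png

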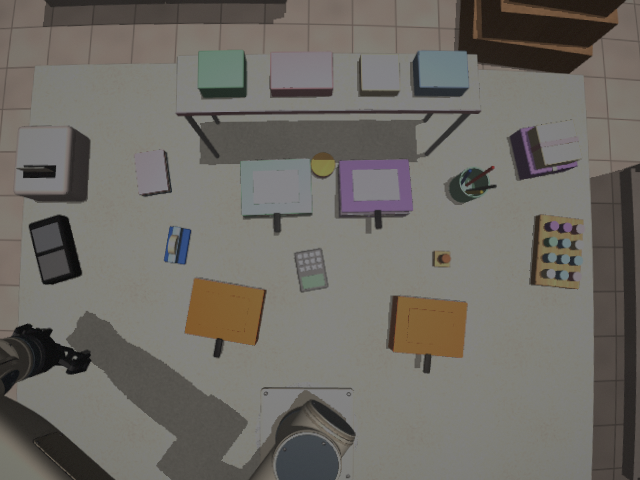

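View pics/side0.png

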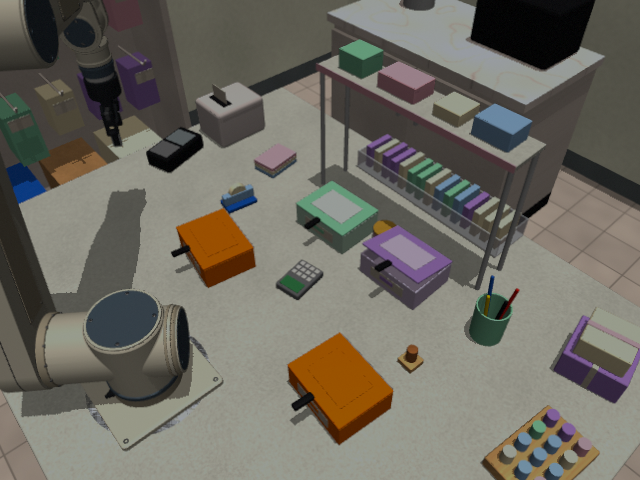

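The top view shows the lilac case at about (375,187) with its black tab at (378,219), the mint case at (276,187), the stamp at (442,259), pens at (470,185) and the tin at (323,165). The orange cases are look-alikes. In the side view the lilac lid is ajar.

```bash
cat > h.py <<'E'
import cv2,numpy as np
from cell import *
def cloud(n,d):
    m=camera_model(n); K=np.array([[m["fx"],0,m["cx"]],[0,m["fy"],m["cy"]],[0,0,1.]])
    v,u=np.mgrid[:480,:640]; p=np.stack([u,v],-1).reshape(-1,1,2).astype(np.float32)
    q=cv2.undistortPoints(p,K,np.array(m["dist"])).reshape(480,640,2)
    P=np.dstack([q,np.ones((480,640))])*d[...,None]
    T=np.array(m["pose"]); return P@T[:3,:3].T+T[:3,3]
def proj(n,pts):
    m=camera_model(n); K=np.array([[m["fx"],0,m["cx"]],[0,m["fy"],m["cy"]],[0,0,1.]])
    T=np.linalg.inv(np.array(m["pose"])); r,_=cv2.Rodrigues(T[:3,:3])
    return cv2.projectPoints(np.array(pts,float),r,T[:3,3],K,np.array(m["dist"]))[0].reshape(-1,2)
E
python3 - <<'E'
from h import *
np.set_printoptions(precision=1,suppress=True)
for n,boxes in(("top",dict(lid=(330,150,420,225),stamp=(430,247,455,271),mint=(235,150,315,235))),("side",dict(lid=(358,222,455,305),stamp=(395,340,427,374)))):
    z=np.load(f"pics/{n}0.npz"); im,d=z["im"],z["d"]; P=cloud(n,d); hsv=cv2.cvtColor(im,cv2.COLOR_BGR2HSV)
    for k,(a,b,c,e) in boxes.items():
        p=P[b:e,a:c].reshape(-1,3); h=hsv[b:e,a:c].reshape(-1,3).astype(int); ok=d[b:e,a:c].ravel()>0
        if k=="stamp":
            for nm,s in(("handle",p[ok&(p[:,2]>30)]),("foot",p[ok&(p[:,2]>8)&(p[:,2]<22)])):
                print(n,k,nm,len(s),s.mean(0),s.min(0),s.max(0))
            s=p[ok&(p[:,2]>8)]; print(cv2.minAreaRect(s[:,:2].astype(np.float32)))
        else:
            s=p[ok&(p[:,2]>58)&(h[:,2]>70)]
            blk=p[ok&(p[:,2]>40)&(h[:,2]<50)]
            if k=='lid':
                A=np.c_[s[:,:2],np.ones(len(s))]; w=np.linalg.lstsq(A,s[:,2],rcond=None)[0]; r=s[:,2]-A@w
                s=s[abs(r)<6]; A=np.c_[s[:,:2],np.ones(len(s))]; w=np.linalg.lstsq(A,s[:,2],rcond=None)[0]
                print("plane",w*[1000,1000,1],"ang",np.hypot(w[0],w[1]))
            print(n,k,len(s),s.mean(0),s.min(0),s.max(0),cv2.minAreaRect(s[:,:2].astype(np.float32)))
            print(" blk",len(blk),blk.mean(0),blk.min(0),blk.max(0)) if len(blk) else 0
# riser
z=np.load("pics/top0.npz");P=cloud("top",z["d"])
s=P[80:113,180:478].reshape(-1,3); s=s[(s[:,2]>350)&(s[:,2]<385)]
print("riser",s.mean(0),s.min(0),s.max(0),cv2.minAreaRect(s[:,:2].astype(np.float32)))
E
```

```text
plane [-207.5   -9.4  207.8] ang 0.2076696221896843
top lid 3486 [ 612.  -158.2   82.3] [ 543.6 -245.    64.2] [680.3 -73.7  98.4] ((612.6229858398438, -159.04534912109375), (132.9875030517578, 169.50204467773438), 2.2076714038848877)
 blk 81 [ 531.5 -160.6  102.5] [ 515.  -167.2   96.9] [ 548.7 -154.5  109. ]
top stamp handle 86 [ 439.3 -334.7   48.6] [ 428.1 -347.9   30.4] [ 450.3 -325.3   55.7]
top stamp foot 154 [ 440.3 -332.7   14.6] [ 421.1 -359.1    9.1] [ 459.2 -316.8   21.9]
((439.83026123046875, -337.70947265625), (41.82590103149414, 38.4959716796875), 88.40045928955078)
top mint 3893 [606.9  79.7  68.5] [499.3  -7.9  59.9] [678.9 168.1  78. ] ((587.5003051757812, 79.00757598876953), (177.28855895996094, 170.80184936523438), 3.1048812866210938)
 blk 86 [521.   76.6  71. ] [498.5  68.4  63.9] [541.6  82.8  76.2]
plane [-203.6   -4.4  207. ] ang 0.2036312898135973
side lid 2089 [ 613.6 -158.    82.8] [ 540.2 -243.4   66.9] [678.  -68.4  97.5] ((609.3955688476562, -155.81118774414062), (132.8285675048828, 173.06605529785156), 2.225924491882324)
 blk 113 [ 522.4 -161.4  102.1] [ 500.3 -169.    47.1] [ 545.5 -132.7  111.9]
side stamp handle 150 [ 434.  -337.5   47.6] [ 425.  -348.4   30.1] [ 448.6 -324.5   56.7]
side stamp foot 231 [ 430.8 -339.7   14.9] [ 415.8 -356.4    8. ] [ 459.5 -315.    21.9]
((437.7294921875, -335.7958068847656), (41.147769927978516, 43.68144607543945), 89.16143035888672)
riser [713.3 -29.9 372.2] [ 685.3 -308.3  359.1] [760.  241.1 385. ] ((722.0427856445312, -34.2052001953125), (64.10478210449219, 549.6943969726562), 1.2365920543670654)
```

carry_out:
  steps:
    - {"turn": [0,0,-0.84],"hand": 1}
    - {"turn": [0,0,-0.84],"hand": 1}
    - {"turn": [0,0,-0.84],"hand": 1}
    - {"turn": [0,0,-0.84],"hand": 1}
    - {"turn": [0,0,-0.84],"hand": 1}
    - {"slide": [-0.24,-1,0],"hand": 1}
    - {"slide": [-0.24,-1,0],"hand": 1}
    - {"slide": [-0.24,-1,0],"hand": 1}
    - {"slide": [-0.24,-1,0],"hand": 1}
    - {"slide": [-0.24,-1,0],"hand": 1}
    - {"slide": [-0.24,-1,0],"hand": 1}
    - {"slide": [-0.24,-1,0],"hand": 1}
  grip_force: 30

```text
schema error: expected keys slide, turn, hand
```

carry_out:
  steps:
    - {"slide": [-0.24,-1,0]}
    - {"slide": [-0.24,-1,0]}
    - {"slide": [-0.24,-1,0]}
    - {"slide": [-0.24,-1,0]}
    - {"slide": [-0.24,-1,0]}
    - {"slide": [-0.24,-1,0]}
    - {"slide": [-0.24,-1,0]}
    - {"slide": [-0.24,-1,0]}
    - {"slide": [-0.24,-1,0]}
    - {"slide": [-0.24,-1,0]}
    - {"slide": [-0.24,-1,0]}
    - {"slide": [-0.24,-1,0]}

```text
schema error: expected keys slide, turn, hand
```

carry_out:
  steps:
    - {"slide": [-0.24,-1,0]}
    - {"slide": [-0.24,-1,0]}
    - {"slide": [-0.24,-1,0]}
    - {"slide": [-0.24,-1,0]}
    - {"slide": [-0.24,-1,0]}
    - {"slide": [-0.24,-1,0]}
    - {"slide": [-0.24,-1,0]}
    - {"slide": [-0.24,-1,0]}
    - {"slide": [-0.24,-1,0]}
    - {"slide": [-0.24,-1,0]}
    - {"slide": [-0.24,-1,0]}
    - {"slide": [-0.24,-1,0]}

```text
schema error: expected keys slide, turn, hand
```

carry_out:
  steps:
    - {"turn": [0,-1,0]}
    - {"turn": [0,-1,0]}
    - {"turn": [0,-1,0]}
    - {"turn": [0,-1,0]}
    - {"turn": [0,-1,0]}
    - {"turn": [0,-1,0]}
    - {"turn": [0,-1,0]}
    - {"turn": [0,0,0]}

```text
schema error: expected keys slide, turn, hand
```

carry_out:
  steps:
    - {"slide": [0,0,0],"turn": [0,0,-0.84],"hand": 1}
    - {"slide": [0,0,0],"turn": [0,0,-0.84],"hand": 1}
    - {"slide": [0,0,0],"turn": [0,0,-0.84],"hand": 1}
    - {"slide": [0,0,0],"turn": [0,0,-0.84],"hand": 1}
    - {"slide": [0,0,0],"turn": [0,0,-0.84],"hand": 1}
    - {"slide": [-0.24,-1,0],"turn": [0,0,0],"hand": 1}
    - {"slide": [-0.24,-1,0],"turn": [0,0,0],"hand": 1}
    - {"slide": [-0.24,-1,0],"turn": [0,0,0],"hand": 1}
    - {"slide": [-0.24,-1,0],"turn": [0,0,0],"hand": 1}
    - {"slide": [-0.24,-1,0],"turn": [0,0,0],"hand": 1}
    - {"slide": [-0.24,-1,0],"turn": [0,0,0],"hand": 1}
    - {"slide": [-0.24,-1,0],"turn": [0,0,0],"hand": 1}
  grip_force: 30

```text
time: 1.3
eef_pos: [287.0, 351.0, 231.0]
ee_rot: [-3.141, -0.0, -3.106]
contact_force: [0.5, -0.2, 0.3]
grip_width: 1.002
grasp_force: 0.0
```

carry_out:
  steps:
    - {"slide": [-0.24,-1,0],"turn": [0,0,0],"hand": 1}
    - {"slide": [-0.24,-1,0],"turn": [0,0,0],"hand": 1}
    - {"slide": [-0.24,-1,0],"turn": [0,0,0],"hand": 1}
    - {"slide": [-0.24,-1,0],"turn": [0,0,0],"hand": 1}
    - {"slide": [-0.24,-1,0],"turn": [0,0,0],"hand": 1}
    - {"slide": [-0.24,-1,0],"turn": [0,0,0],"hand": 1}
    - {"slide": [-0.24,-1,0],"turn": [0,0,0],"hand": 1}
    - {"slide": [-0.24,-1,0],"turn": [0,0,0],"hand": 1}
    - {"slide": [-0.24,-1,0],"turn": [0,0,0],"hand": 1}
    - {"slide": [-0.24,-1,0],"turn": [0,0,0],"hand": 1}
    - {"slide": [-0.24,-1,0],"turn": [0,0,0],"hand": 1}
    - {"slide": [-0.24,-1,0],"turn": [0,0,0],"hand": 1}

```text
time: 2.5
eef_pos: [352.9, 113.3, 231.1]
ee_rot: [-3.142, -0.0, -3.106]
contact_force: [-1.0, 0.0, -0.4]
grip_width: 1.001
grasp_force: 0.0
```

carry_out:
  steps:
    - {"slide": [-0.24,-1,0],"turn": [0,0,0],"hand": 1}
    - {"slide": [-0.24,-1,0],"turn": [0,0,0],"hand": 1}
    - {"slide": [-0.24,-1,0],"turn": [0,0,0],"hand": 1}
    - {"slide": [-0.24,-1,0],"turn": [0,0,0],"hand": 1}
    - {"slide": [-0.24,-1,0],"turn": [0,0,0],"hand": 1}
    - {"slide": [-0.24,-1,0],"turn": [0,0,0],"hand": 1}
    - {"slide": [-0.24,-1,0],"turn": [0,0,0],"hand": 1}
    - {"slide": [-0.24,-1,0],"turn": [0,0,0],"hand": 1}
    - {"slide": [-0.24,-1,0],"turn": [0,0,0],"hand": 1}
    - {"slide": [-0.24,-1,0],"turn": [0,0,0],"hand": 1}
    - {"slide": [-0.24,-1,0],"turn": [0,0,0],"hand": 1}
    - {"slide": [-0.24,-1,0],"turn": [0,0,0],"hand": 1}

```text
time: 3.7
eef_pos: [419.0, -124.5, 231.0]
ee_rot: [3.141, -0.001, -3.107]
contact_force: [0.8, -0.9, -0.0]
grip_width: 0.999
grasp_force: 0.0
```

carry_out:
  steps:
    - {"slide": [0,0,0],"turn": [0,-1,0],"hand": 1}
    - {"slide": [0,0,0],"turn": [0,-1,0],"hand": 1}
    - {"slide": [0,0,0],"turn": [0,-1,0],"hand": 1}
    - {"slide": [0,0,0],"turn": [0,-1,0],"hand": 1}
    - {"slide": [0,0,0],"turn": [0,-1,0],"hand": 1}
    - {"slide": [0,0,0],"turn": [0,-1,0],"hand": 1}
    - {"slide": [0,0,0],"turn": [0,-1,0],"hand": 1}
    - {"slide": [0,0,0],"turn": [0,0,0],"hand": 1}
    - {"slide": [0,0,0],"turn": [0,0,0],"hand": 1}

```text
time: 4.6
eef_pos: [418.6, -124.5, 231.4]
ee_rot: [-3.141, 0.838, -3.108]
contact_force: [-0.0, -0.4, -0.1]
grip_width: 0.999
grasp_force: 0.0
```

```bash
cat >> h.py <<'E'
from scipy.spatial.transform import Rotation as Ro
H=np.array([676.6,-156.8,62.5]); YW=0.035
def grip(th):
    x=np.array([np.cos(YW),np.sin(YW),0]); z=np.array([0,0,1.])
    return H-x*160*np.cos(th)+z*160*np.sin(th)+4*(x*np.sin(th)+z*np.cos(th))
def cur():
    o=get_obs(); return o["eef_pos"],Ro.from_euler("xyz",o["ee_rot"]).as_matrix()
E
python3 - <<'E'
from h import *
np.set_printoptions(precision=2,suppress=True)
p,R=cur(); print(R)
g=grip(.205); t=g+19*R[:,2]; print(g,t)
pre=t-60*R[:,2]; print("to pre",R.T@(pre-p)/20)
im,d=get_image("top"); im=im.copy()
for q in proj("top",[grip(.205),grip(.205)-[14,0,0],H,grip(1.75)]): cv2.circle(im,tuple(int(round(v)) for v in q),1,(0,255,0),-1)
cv2.imwrite("pics/top1.png",cv2.resize(im[120:320,290:490],(800,800))[:600])
E
```

```text
[[-0.67 -0.03  0.74]
 [-0.02  1.    0.02]
 [-0.74 -0.   -0.67]]
[ 520.86 -162.25   98.99] [ 534.97 -161.79   86.27]
to pre [ 1.54 -2.05  6.13]
```

View pics/top1.png

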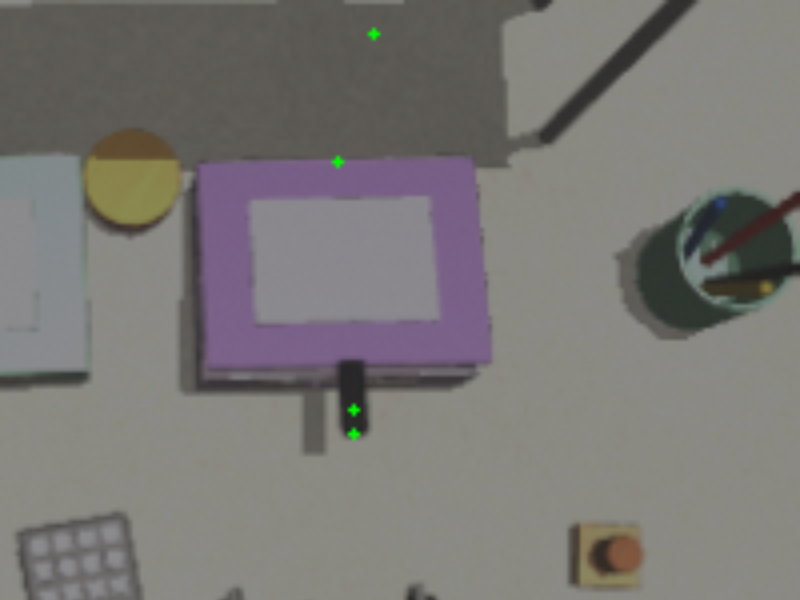

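The projected grip point (353,410) and hinge point (337,162) land on the tab's middle and the lid's far edge, so the estimate holds. I'm approaching the tab now.

carry_out:
  steps:
    - {"slide": [0.22,-0.29,0.875],"turn": [0,0,0],"hand": 1}
    - {"slide": [0.22,-0.29,0.875],"turn": [0,0,0],"hand": 1}
    - {"slide": [0.22,-0.29,0.875],"turn": [0,0,0],"hand": 1}
    - {"slide": [0.22,-0.29,0.875],"turn": [0,0,0],"hand": 1}
    - {"slide": [0.22,-0.29,0.875],"turn": [0,0,0],"hand": 0.8}
    - {"slide": [0.22,-0.29,0.875],"turn": [0,0,0],"hand": 0.7}
    - {"slide": [0.22,-0.29,0.875],"turn": [0,0,0],"hand": 0.6}
    - {"slide": [0,0,0],"turn": [0,0,0],"hand": 0.6}

```text
time: 5.45
eef_pos: [492.7, -162.0, 125.2]
ee_rot: [3.14, 0.837, -3.106]
contact_force: [-0.8, -0.0, 0.8]
grip_width: 0.602
grasp_force: 0.0
```

carry_out:
  steps:
    - {"slide": [0,0,0.5],"turn": [0,0,0],"hand": 0.6}
    - {"slide": [0,0,0.5],"turn": [0,0,0],"hand": 0.6}
    - {"slide": [0,0,0.5],"turn": [0,0,0],"hand": 0.6}
    - {"slide": [0,0,0.5],"turn": [0,0,0],"hand": 0.6}
    - {"slide": [0,0,0.5],"turn": [0,0,0],"hand": 0.6}
    - {"slide": [0,0,0.5],"turn": [0,0,0],"hand": 0.6}
    - {"slide": [0,0,0],"turn": [0,0,0],"hand": 0.6}
    - {"slide": [0,0,0],"turn": [0,0,0],"hand": 0.6}

```text
time: 6.25
eef_pos: [536.1, -159.9, 86.9]
ee_rot: [-3.141, 0.839, -3.105]
contact_force: [-0.8, -0.2, -0.2]
grip_width: 0.6
grasp_force: 0.0
```

Run:
```python
from h import *
np.set_printoptions(precision=2,suppress=True)
p,R=cur(); t=grip(.205)+19*R[:,2]; print(R.T@(t-p)/20)
im,d=get_image("top"); im2,_=get_image("side")
c=np.hstack([cv2.resize(im[150:260,320:430],(400,400)),cv2.resize(im2[200:310,330:440],(400,400))])
cv2.imwrite("pics/t2.png",c)
```

```text
[ 0.06 -0.09 -0.02]
```

View pics/t2.png

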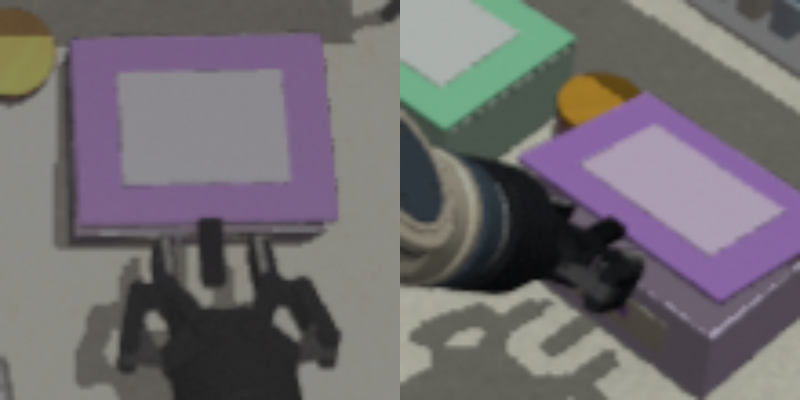

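The open fingers straddle the tab, centred in the top view at (210,255). I'm closing on it.

carry_out:
  steps:
    - {"slide": [0.06,-0.09,0],"turn": [0,0,0],"hand": 0.4}
    - {"slide": [0,0,0],"turn": [0,0,0],"hand": 0.2}
    - {"slide": [0,0,0],"turn": [0,0,0],"hand": 0}
    - {"slide": [0,0,0],"turn": [0,0,0],"hand": 0}
    - {"slide": [0,0,0],"turn": [0,0,0],"hand": 0}
  grip_force: 30

```text
time: 6.85
eef_pos: [534.4, -160.4, 85.3]
ee_rot: [3.138, 0.84, -3.107]
contact_force: [-0.5, 7.3, 1.4]
grip_width: 0.182
grasp_force: 33.6
```

Run:
```python
from h import *
np.set_printoptions(precision=2,suppress=True)
p,R=cur(); o=get_obs(); print(o["contact_force"],o["grip_width"],R.T@(grip(.205)+19*R[:,2]-p)/20)
off=p-grip(.205)
ths=np.r_[np.linspace(.205,1.76,31)]
a=np.array([R.T@(grip(t))/20 for t in ths]); print(np.diff(a,axis=0))
```

```text
[-0.52  7.26  1.42] 0.18181384435988493 [-0.05 -0.06 -0.01]
[[-0.37  0.   -0.19]
 [-0.38  0.   -0.17]
 [-0.39  0.   -0.15]
 [-0.39  0.   -0.13]
 [-0.4   0.   -0.11]
 [-0.41  0.   -0.09]
 [-0.41  0.   -0.07]
 [-0.41  0.   -0.05]
 [-0.41  0.   -0.03]
 [-0.41  0.   -0.  ]
 [-0.41  0.    0.02]
 [-0.41  0.    0.04]
 [-0.41  0.    0.06]
 [-0.41 -0.    0.08]
 [-0.4  -0.    0.1 ]
 [-0.4  -0.    0.12]
 [-0.39 -0.    0.14]
 [-0.38 -0.    0.16]
 [-0.37 -0.    0.18]
 [-0.36 -0.    0.2 ]
 [-0.35 -0.    0.22]
 [-0.34 -0.    0.24]
 [-0.33 -0.    0.26]
 [-0.31 -0.    0.27]
 [-0.3  -0.    0.29]
 [-0.28 -0.    0.3 ]
 [-0.27 -0.    0.32]
 [-0.25 -0.    0.33]
 [-0.23 -0.    0.34]
 [-0.21 -0.    0.36]]
```

carry_out:
  steps:
    - {"slide": [-0.37,0.05,-0.19],"turn": [0,0,0],"hand": 0}
    - {"slide": [-0.38,0,-0.17],"turn": [0,0,0],"hand": 0}
    - {"slide": [-0.39,0,-0.15],"turn": [0,0,0],"hand": 0}
    - {"slide": [-0.39,0,-0.13],"turn": [0,0,0],"hand": 0}
    - {"slide": [-0.4,0,-0.11],"turn": [0,0,0],"hand": 0}
    - {"slide": [-0.41,0,-0.09],"turn": [0,0,0],"hand": 0}

```text
time: 7.45
eef_pos: [553.5, -159.7, 132.0]
ee_rot: [3.14, 0.839, -3.107]
contact_force: [0.0, 5.1, -6.0]
grip_width: 0.182
grasp_force: 32.7
```

Forces are mild and the lid is following, so I'm continuing.

carry_out:
  steps:
    - {"slide": [-0.41,0,-0.07],"turn": [0,0,0],"hand": 0}
    - {"slide": [-0.41,0,-0.05],"turn": [0,0,0],"hand": 0}
    - {"slide": [-0.41,0,-0.03],"turn": [0,0,0],"hand": 0}
    - {"slide": [-0.41,0,0],"turn": [0,0,0],"hand": 0}
    - {"slide": [-0.41,0,0.02],"turn": [0,0,0],"hand": 0}
    - {"slide": [-0.41,0,0.04],"turn": [0,0,0],"hand": 0}
    - {"slide": [-0.41,0,0.06],"turn": [0,0,0],"hand": 0}
    - {"slide": [-0.41,0,0.08],"turn": [0,0,0],"hand": 0}
    - {"slide": [-0.4,0,0.1],"turn": [0,0,0],"hand": 0}
    - {"slide": [-0.4,0,0.12],"turn": [0,0,0],"hand": 0}
    - {"slide": [-0.39,0,0.14],"turn": [0,0,0],"hand": 0}

```text
time: 8.55
eef_pos: [619.4, -157.3, 193.2]
ee_rot: [3.14, 0.84, -3.107]
contact_force: [-2.6, 4.3, -3.1]
grip_width: 0.178
grasp_force: 33.9
```

carry_out:
  steps:
    - {"slide": [-0.38,0,0.16],"turn": [0,0,0],"hand": 0}
    - {"slide": [-0.37,0,0.18],"turn": [0,0,0],"hand": 0}
    - {"slide": [-0.36,0,0.2],"turn": [0,0,0],"hand": 0}
    - {"slide": [-0.35,0,0.22],"turn": [0,0,0],"hand": 0}
    - {"slide": [-0.34,0,0.24],"turn": [0,0,0],"hand": 0}
    - {"slide": [-0.33,0,0.26],"turn": [0,0,0],"hand": 0}
    - {"slide": [-0.31,0,0.27],"turn": [0,0,0],"hand": 0}
    - {"slide": [-0.3,0,0.29],"turn": [0,0,0],"hand": 0}

```text
time: 9.35
eef_pos: [683.6, -155.0, 210.5]
ee_rot: [3.141, 0.841, -3.105]
contact_force: [-3.7, 6.3, -0.0]
grip_width: 0.181
grasp_force: 34.1
```

carry_out:
  steps:
    - {"slide": [-0.28,0,0.3],"turn": [0,0,0],"hand": 0}
    - {"slide": [-0.27,0,0.32],"turn": [0,0,0],"hand": 0}
    - {"slide": [-0.25,0,0.33],"turn": [0,0,0],"hand": 0}
    - {"slide": [-0.23,0,0.34],"turn": [0,0,0],"hand": 0}
    - {"slide": [-0.21,0,0.36],"turn": [0,0,0],"hand": 0}
    - {"slide": [0,0,0],"turn": [0,0,0],"hand": 0}
    - {"slide": [0,0,0],"turn": [0,0,0],"hand": 0}

```text
time: 10.05
eef_pos: [725.2, -153.5, 207.5]
ee_rot: [-3.142, 0.843, -3.104]
contact_force: [0.2, 6.6, -0.3]
grip_width: 0.181
grasp_force: 33.8
```

Run:
```python
from h import *
np.set_printoptions(precision=2,suppress=True)
p,R=cur(); g=p-19*R[:,2]; print(g-H,R.T@(grip(1.75)-g)/20,get_obs()["contact_force"])
print(np.arctan2(g[2]-H[2],-(g-H)[0])+.025)
im2,_=get_image("side"); cv2.imwrite("pics/s3.png",cv2.resize(im2[80:330,270:560],(696,600)))
```

```text
[ 34.39   2.75 157.67] [ 0.1  -0.08 -0.04] [ 0.23  6.56 -0.27]
1.810572872746399
```

View pics/s3.png

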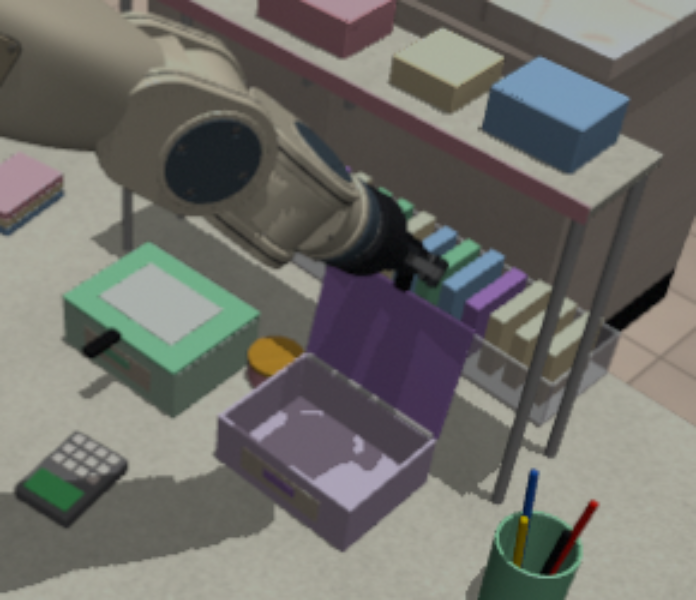

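The lid stands open in the gripper (tab around (425,270)) with no contact at the riser. I'll push a few more millimetres to feel the stop.

carry_out:
  steps:
    - {"slide": [-0.06,0,0.08],"turn": [0,0,0],"hand": 0}
    - {"slide": [-0.06,0,0.08],"turn": [0,0,0],"hand": 0}
    - {"slide": [0,0,0],"turn": [0,0,0],"hand": 0}

```text
time: 10.4
eef_pos: [728.7, -153.4, 206.8]
ee_rot: [3.141, 0.842, -3.105]
contact_force: [-0.7, 5.7, -0.4]
grip_width: 0.178
grasp_force: 33.8
```

```bash
cat >> h.py <<'E'
def lidang():
    im,d=get_image("side"); P=cloud("side",d); h=cv2.cvtColor(im,cv2.COLOR_BGR2HSV)
    m=(d>0)&(P[...,2]>75)&(P[...,2]<185)&(P[...,0]>640)&(P[...,0]<760)&(P[...,1]>-240)&(P[...,1]<-75)&(h[...,0]>125)&(h[...,0]<150)&(h[...,1]>60)
    s=P[m]; x=np.array([np.cos(YW),np.sin(YW)]); u=(s[:,:2]-H[:2])@x; z=s[:,2]
    w=np.polyfit(z,u,1); r=u-np.polyval(w,z); k=abs(r)<5; w=np.polyfit(z[k],u[k],1)
    return len(s),k.sum(),np.pi/2+np.arctan(w[0]),np.polyval(w,62.5)
E
python3 -c "
from h import *
print(lidang(),lidang())"
```

```text
(2510, np.int64(2471), np.float64(1.749584725666567), np.float64(-3.4877774860399526)) (2496, np.int64(2468), np.float64(1.7509257791452226), np.float64(-3.5828511139050114))
```

The lid measures 1.75 rad, so it is at the stop. Releasing and retracting along the tool axis.

carry_out:
  steps:
    - {"slide": [0,0,0],"turn": [0,0,0],"hand": 0.3}
    - {"slide": [0,0,0],"turn": [0,0,0],"hand": 0.5}
    - {"slide": [0,0,0],"turn": [0,0,0],"hand": 0.5}
    - {"slide": [0,0,-0.4],"turn": [0,0,0],"hand": 0.5}
    - {"slide": [0,0,-0.8],"turn": [0,0,0],"hand": 0.5}
    - {"slide": [0,0,-1],"turn": [0,0,0],"hand": 0.5}
    - {"slide": [0,0,-1],"turn": [0,0,0],"hand": 0.5}
    - {"slide": [0,0,-1],"turn": [0,0,0],"hand": 0.5}
    - {"slide": [0,0,-1],"turn": [0,0,0],"hand": 0.5}
    - {"slide": [0,0,-1],"turn": [0,0,0],"hand": 0.5}
    - {"slide": [0,0,-1],"turn": [0,0,0],"hand": 0.5}
    - {"slide": [0,0,-1],"turn": [0,0,0],"hand": 0.5}

```text
time: 11.7
eef_pos: [604.6, -158.4, 316.6]
ee_rot: [-3.14, 0.841, -3.106]
contact_force: [-0.7, -0.8, -0.7]
grip_width: 0.501
grasp_force: 0.0
```

Run:
```python
from h import *
np.set_printoptions(precision=2,suppress=True)
print(lidang())
p,R=cur(); t=np.array([439,-336,120.]); print(p,R.T@(np.array([500,-160,300])-p)/20)
```

```text
(2552, np.int64(2516), np.float64(1.7511227550391528), np.float64(-3.7085602531301287))
[ 603.83 -158.42  319.26] [ 4.17  0.11 -3.24]
```

carry_out:
  steps:
    - {"slide": [0.61,-0.98,-0.68],"turn": [0,0,0],"hand": 0.6}
    - {"slide": [0.61,-0.98,-0.68],"turn": [0,0,0],"hand": 0.6}
    - {"slide": [0.61,-0.98,-0.68],"turn": [0,0,0],"hand": 0.6}
    - {"slide": [0.61,-0.98,-0.68],"turn": [0,0,0],"hand": 0.6}
    - {"slide": [0.61,-0.98,-0.68],"turn": [0,0,0],"hand": 0.6}
    - {"slide": [0.61,-0.98,-0.68],"turn": [0,0,0],"hand": 0.6}
    - {"slide": [0.61,-0.98,-0.68],"turn": [0,0,0],"hand": 0.6}
    - {"slide": [0.61,-0.98,-0.68],"turn": [0,0,0],"hand": 0.6}
    - {"slide": [0.61,-0.98,-0.68],"turn": [0,0,0],"hand": 0.6}

```text
time: 12.65
eef_pos: [446.8, -341.1, 315.7]
ee_rot: [-3.14, 0.841, -3.105]
contact_force: [0.4, -0.4, -0.4]
grip_width: 0.601
grasp_force: 0.0
```

carry_out:
  steps:
    - {"slide": [0,0,0],"turn": [0,1,0],"hand": 0.6}
    - {"slide": [0,0,0],"turn": [0,1,0],"hand": 0.6}
    - {"slide": [0,0,0],"turn": [0,1,0],"hand": 0.6}
    - {"slide": [0,0,0],"turn": [0,1,0],"hand": 0.6}
    - {"slide": [0,0,0],"turn": [0,1,0],"hand": 0.6}
    - {"slide": [0,0,0],"turn": [0,1,0],"hand": 0.6}
    - {"slide": [0,0,0],"turn": [0,1,0],"hand": 0.6}
    - {"slide": [0,0,0],"turn": [0,0,0],"hand": 0.6}

```text
time: 13.45
eef_pos: [449.4, -340.4, 314.1]
ee_rot: [3.141, -0.003, -3.104]
contact_force: [0.2, 0.1, -1.9]
grip_width: 0.6
grasp_force: 0.0
```

Run:
```python
from h import *
np.set_printoptions(precision=2,suppress=True)
p,R=cur(); print(p,R[:,2],R.T@(np.array([439,-336,100])-p)/20)
```

```text
[ 449.39 -340.39  314.07] [-0.  0. -1.] [ 0.47  0.23 10.71]
```

carry_out:
  steps:
    - {"slide": [0.05,0.02,0.97],"turn": [0,0,0],"hand": 0.6}
    - {"slide": [0.05,0.02,0.97],"turn": [0,0,0],"hand": 0.6}
    - {"slide": [0.05,0.02,0.97],"turn": [0,0,0],"hand": 0.6}
    - {"slide": [0.05,0.02,0.97],"turn": [0,0,0],"hand": 0.6}
    - {"slide": [0.05,0.02,0.97],"turn": [0,0,0],"hand": 0.6}
    - {"slide": [0.05,0.02,0.97],"turn": [0,0,0],"hand": 0.6}
    - {"slide": [0.05,0.02,0.97],"turn": [0,0,0],"hand": 0.6}
    - {"slide": [0.05,0.02,0.97],"turn": [0,0,0],"hand": 0.6}
    - {"slide": [0.05,0.02,0.97],"turn": [0,0,0],"hand": 0.6}
    - {"slide": [0.05,0.02,0.97],"turn": [0,0,0],"hand": 0.6}
    - {"slide": [0.05,0.02,0.97],"turn": [0,0,0],"hand": 0.6}
    - {"slide": [0,0,0],"turn": [0,0,0],"hand": 0.6}

```text
time: 14.65
eef_pos: [435.2, -335.6, 100.0]
ee_rot: [3.139, -0.0, -3.107]
contact_force: [-0.9, 1.2, 0.2]
grip_width: 0.601
grasp_force: 0.0
```

Run:
```python
from h import *
np.set_printoptions(precision=2,suppress=True)
im,_=get_image("top"); im2,_=get_image("side")
c=np.hstack([cv2.resize(im[210:310,390:490],(400,400)),cv2.resize(im2[290:390,360:460],(400,400))])
cv2.imwrite("pics/t4.png",c)
p,R=cur(); print(p,R[:,2],R.T@(np.array([439.2,-336.6,22])-p)/20)
```

```text
[ 436.43 -336.72  102.32] [ 0. -0. -1.] [-0.13  0.    4.02]
```

View pics/t4.png

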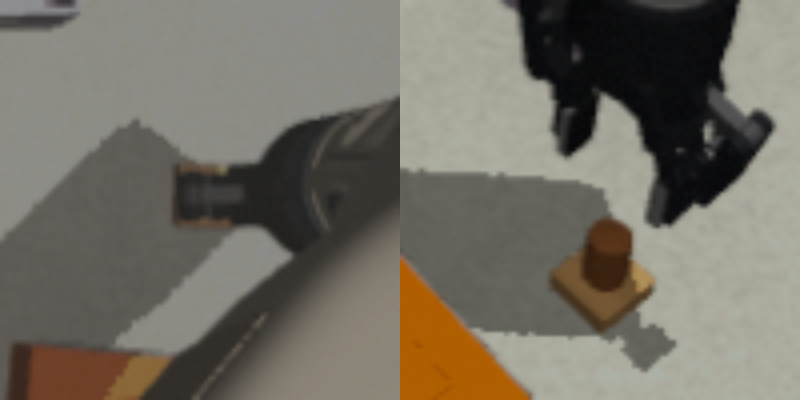

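The stamp stands under the fingers (side view (605,275), handle between the fingertips). Descending and gripping.

carry_out:
  steps:
    - {"slide": [-0.02,0,0.6],"turn": [0,0,0],"hand": 0.6}
    - {"slide": [-0.02,0,0.6],"turn": [0,0,0],"hand": 0.6}
    - {"slide": [-0.02,0,0.6],"turn": [0,0,0],"hand": 0.6}
    - {"slide": [-0.02,0,0.6],"turn": [0,0,0],"hand": 0.6}
    - {"slide": [-0.02,0,0.6],"turn": [0,0,0],"hand": 0.6}
    - {"slide": [-0.02,0,0.6],"turn": [0,0,0],"hand": 0.6}
    - {"slide": [0,0,0.45],"turn": [0,0,0],"hand": 0.6}
    - {"slide": [0,0,0],"turn": [0,0,0],"hand": 0.6}
    - {"slide": [0,0,0],"turn": [0,0,0],"hand": 0.6}

```text
time: 15.65
eef_pos: [439.2, -336.6, 20.3]
ee_rot: [3.141, -0.0, -3.106]
contact_force: [0.5, -1.0, 0.2]
grip_width: 0.6
grasp_force: 0.0
```

carry_out:
  steps:
    - {"slide": [0,0,0],"turn": [0,0,0],"hand": 0.4}
    - {"slide": [0,0,0],"turn": [0,0,0],"hand": 0.3}
    - {"slide": [0,0,0],"turn": [0,0,0],"hand": 0.15}
    - {"slide": [0,0,0],"turn": [0,0,0],"hand": 0}
    - {"slide": [0,0,0],"turn": [0,0,0],"hand": 0}
    - {"slide": [0,0,0],"turn": [0,0,0],"hand": 0}
  grip_force: 40

```text
time: 16.25
eef_pos: [439.5, -336.8, 21.1]
ee_rot: [-3.141, 0.001, -3.106]
contact_force: [-1.4, 1.0, 6.2]
grip_width: 0.269
grasp_force: 39.1
```

carry_out:
  steps:
    - {"slide": [0,0,-0.3],"turn": [0,0,0],"hand": 0}
    - {"slide": [0,0,-0.6],"turn": [0,0,0],"hand": 0}
    - {"slide": [0,0,-1],"turn": [0,0,0],"hand": 0}
    - {"slide": [0,0,-1],"turn": [0,0,0],"hand": 0}
    - {"slide": [0,0,-1],"turn": [0,0,0],"hand": 0}
    - {"slide": [0,0,-1],"turn": [0,0,0],"hand": 0}
    - {"slide": [0,0,-1],"turn": [0,0,0],"hand": 0}
    - {"slide": [0,0,-1],"turn": [0,0,0],"hand": 0}
    - {"slide": [0,0,0],"turn": [0,0,0],"hand": 0}

```text
time: 17.15
eef_pos: [440.1, -337.4, 161.8]
ee_rot: [-3.138, 0.003, -3.106]
contact_force: [0.7, 0.1, -0.7]
grip_width: 0.273
grasp_force: 39.2
```

Run:
```python
from h import *
np.set_printoptions(precision=2,suppress=True)
im2,d=get_image("side"); P=cloud("side",d)
p,R=cur(); t=np.array([592,-160,p[2]]); print(p,R.T@(t-p)/20, get_obs()["grasp_force"],lidang())
c=proj("side",[p-[0,0,10]])[0].astype(int); print(c)
x0=max(c[0]-50,0);y0=max(c[1]-50,0); cv2.imwrite("pics/s5.png",cv2.resize(im2[y0:y0+100,x0:x0+100],(500,500)))
```

```text
[ 439.64 -336.99  160.01] [-7.92  8.58 -0.  ] 39.224653244018555 (329, np.int64(322), np.float64(1.7497995143264236), np.float64(-3.630025679022207))
[418 320]
```

View pics/s5.png

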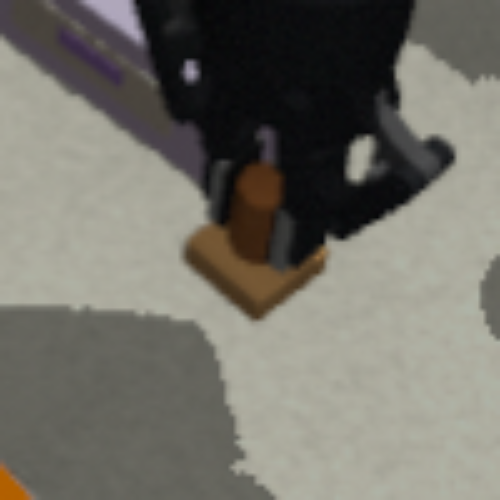

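The stamp is held upright in the fingers (handle at (258,215)). Carrying it over the case.

carry_out:
  steps:
    - {"slide": [-0.5,1,0],"turn": [0,0,0],"hand": 0}
    - {"slide": [-0.5,1,0],"turn": [0,0,0],"hand": 0}
    - {"slide": [-0.5,1,0],"turn": [0,0,0],"hand": 0}
    - {"slide": [-0.5,1,0],"turn": [0,0,0],"hand": 0}
    - {"slide": [-0.5,1,0],"turn": [0,0,0],"hand": 0}
    - {"slide": [-0.9,0.6,0],"turn": [0,0,0],"hand": 0}
    - {"slide": [-0.9,0.6,0],"turn": [0,0,0],"hand": 0}
    - {"slide": [-0.9,0.6,0],"turn": [0,0,0],"hand": 0}
    - {"slide": [-0.9,0.6,0],"turn": [0,0,0],"hand": 0}
    - {"slide": [-0.9,0.6,0],"turn": [0,0,0],"hand": 0}
    - {"slide": [-0.9,0.6,0],"turn": [0,0,0],"hand": 0}
    - {"slide": [0,0,0],"turn": [0,0,0],"hand": 0}

```text
time: 18.45
eef_pos: [592.1, -157.5, 156.8]
ee_rot: [3.14, -0.001, -3.104]
contact_force: [-0.3, -0.3, -0.6]
grip_width: 0.269
grasp_force: 39.3
```

Run:
```python
from h import *
np.set_printoptions(precision=2,suppress=True)
im2,d=get_image("side")
p,R=cur(); print(p,R.T@(np.array([592,-160,26])-p)/20,lidang())
cv2.imwrite("pics/s6.png",cv2.resize(im2[150:330,300:500],(660,594)))
```

```text
[ 591.12 -158.19  156.89] [-0.05 -0.1   6.54] (1617, np.int64(1594), np.float64(1.7504059897557078), np.float64(-3.402269140386471))
```

View pics/s6.png

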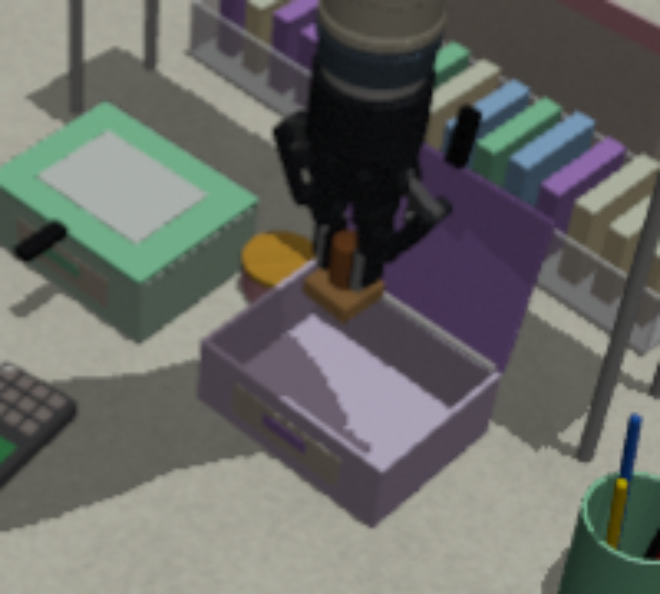

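The stamp hangs above the case ((343,265)) and the lid is still open. Lowering.

carry_out:
  steps:
    - {"slide": [-0.05,-0.1,0.8],"turn": [0,0,0],"hand": 0}
    - {"slide": [0,0,0.8],"turn": [0,0,0],"hand": 0}
    - {"slide": [0,0,0.8],"turn": [0,0,0],"hand": 0}
    - {"slide": [0,0,0.8],"turn": [0,0,0],"hand": 0}
    - {"slide": [0,0,0.8],"turn": [0,0,0],"hand": 0}
    - {"slide": [0,0,0.8],"turn": [0,0,0],"hand": 0}
    - {"slide": [0,0,0.8],"turn": [0,0,0],"hand": 0}
    - {"slide": [0,0,0.4],"turn": [0,0,0],"hand": 0}
    - {"slide": [0,0,0],"turn": [0,0,0],"hand": 0}

```text
time: 19.45
eef_pos: [590.9, -161.2, 37.3]
ee_rot: [3.141, -0.002, -3.107]
contact_force: [-0.1, 0.0, -1.2]
grip_width: 0.266
grasp_force: 39.3
```

carry_out:
  steps:
    - {"slide": [0,0,0.15],"turn": [0,0,0],"hand": 0}
    - {"slide": [0,0,0.15],"turn": [0,0,0],"hand": 0}
    - {"slide": [0,0,0],"turn": [0,0,0],"hand": 0}

```text
time: 19.75
eef_pos: [592.2, -161.1, 32.5]
ee_rot: [-3.141, 0.0, -3.106]
contact_force: [0.7, 0.2, -0.2]
grip_width: 0.272
grasp_force: 39.3
```

carry_out:
  steps:
    - {"slide": [0,0,0.1],"turn": [0,0,0],"hand": 0}
    - {"slide": [0,0,0.1],"turn": [0,0,0],"hand": 0}
    - {"slide": [0,0,0],"turn": [0,0,0],"hand": 0}

```text
time: 20.05
eef_pos: [592.0, -161.0, 28.2]
ee_rot: [3.141, -0.0, -3.106]
contact_force: [1.2, 0.5, -0.7]
grip_width: 0.269
grasp_force: 39.3
```

carry_out:
  steps:
    - {"slide": [0,0,0.1],"turn": [0,0,0],"hand": 0}
    - {"slide": [0,0,0],"turn": [0,0,0],"hand": 0}

```text
time: 20.25
eef_pos: [592.0, -161.0, 26.1]
ee_rot: [3.141, -0.0, -3.106]
contact_force: [-0.4, 0.4, -1.3]
grip_width: 0.267
grasp_force: 39.3
```

carry_out:
  steps:
    - {"slide": [0,0,0.06],"turn": [0,0,0],"hand": 0}
    - {"slide": [0,0,0],"turn": [0,0,0],"hand": 0}

```text
time: 20.45
eef_pos: [592.2, -161.1, 25.2]
ee_rot: [-3.142, 0.0, -3.106]
contact_force: [0.7, -0.6, -1.0]
grip_width: 0.265
grasp_force: 39.3
```

carry_out:
  steps:
    - {"slide": [0,0,0.06],"turn": [0,0,0],"hand": 0}
    - {"slide": [0,0,0],"turn": [0,0,0],"hand": 0}

```text
time: 20.65
eef_pos: [592.2, -161.1, 25.1]
ee_rot: [-3.141, 0.001, -3.106]
contact_force: [-3.4, 0.8, 10.6]
grip_width: 0.273
grasp_force: 40.3
```

Contact on the floor (10 N upward). Releasing, opening to about 50 mm and then rising.

carry_out:
  steps:
    - {"slide": [0,0,-0.03],"turn": [0,0,0],"hand": 0.3}
    - {"slide": [0,0,0],"turn": [0,0,0],"hand": 0.4}
    - {"slide": [0,0,0],"turn": [0,0,0],"hand": 0.6}
    - {"slide": [0,0,0],"turn": [0,0,0],"hand": 0.6}
    - {"slide": [0,0,-0.3],"turn": [0,0,0],"hand": 0.6}
    - {"slide": [0,0,-0.6],"turn": [0,0,0],"hand": 0.6}
    - {"slide": [0,0,-0.8],"turn": [0,0,0],"hand": 0.6}
    - {"slide": [0,0,-1],"turn": [0,0,0],"hand": 0.6}
    - {"slide": [0,0,-1],"turn": [0,0,0],"hand": 0.6}
    - {"slide": [0,0,-1],"turn": [0,0,0],"hand": 0.6}
    - {"slide": [0,0,-1],"turn": [0,0,0],"hand": 0.6}

```text
time: 21.75
eef_pos: [592.2, -161.0, 140.6]
ee_rot: [-3.141, 0.001, -3.106]
contact_force: [-0.3, 0.2, -0.2]
grip_width: 0.602
grasp_force: 0.0
```

carry_out:
  steps:
    - {"slide": [1,0,-0.3],"turn": [0,0,0],"hand": 0.6}
    - {"slide": [1,0,-0.3],"turn": [0,0,0],"hand": 0.6}
    - {"slide": [1,0,-0.3],"turn": [0,0,0],"hand": 0.6}
    - {"slide": [1,0,-0.3],"turn": [0,0,0],"hand": 0.6}
    - {"slide": [1,0,-0.3],"turn": [0,0,0],"hand": 0.6}
    - {"slide": [1,0,-0.3],"turn": [0,0,0],"hand": 0.6}
    - {"slide": [0.5,0,0],"turn": [0,0,0],"hand": 0.6}
    - {"slide": [0,0,0],"turn": [0,0,0],"hand": 0.6}
    - {"slide": [0,0,0],"turn": [0,0,0],"hand": 0.6}

```text
time: 22.65
eef_pos: [462.7, -165.8, 174.9]
ee_rot: [-3.141, 0.001, -3.107]
contact_force: [0.0, -0.9, -0.2]
grip_width: 0.598
grasp_force: 0.0
```

Run:
```python
from h import *
im2,d=get_image("side"); P=cloud("side",d); print(lidang())
h=cv2.cvtColor(im2,cv2.COLOR_BGR2HSV)
m=(h[...,0]<22)&(h[...,1]>110)&(P[...,0]>545)&(P[...,0]<660)&(P[...,1]>-240)&(P[...,1]<-80)&(d>0)
s=P[m]; print(len(s),s.min(0),s.max(0),s[s[:,2]>45].mean(0))
cv2.imwrite("pics/s7.png",cv2.resize(im2[150:330,300:500],(660,594)))
```

```text
(2546, np.int64(2516), np.float64(1.7489989742988439), np.float64(-3.4616391287960067))
203 [ 575.87428651 -181.93296607    8.02380335] [ 609.43769402 -143.44740089   60.90392835] [ 587.45374125 -163.18404398   54.19529317]
```

View pics/s7.png

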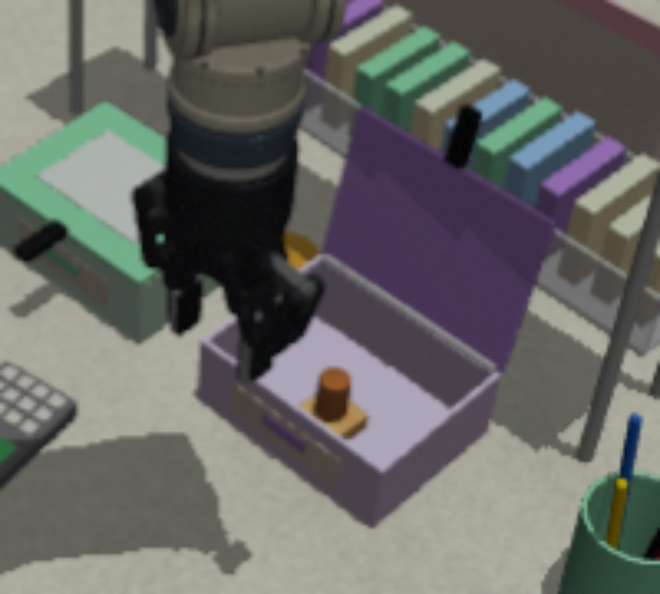

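The stamp stands upright inside the lilac case ((333,400)), the lid is at its stop and the arm is clear. Handing in.

```bash
python3 -c "
from cell import *
print(hand_in())"
```

```text
the job is handed in; nothing more can be done
None
```

I handed the job in at about 23 s: the lilac lid is at its stop (about 1.75 rad by camera), the stamp stands upright and released in the case, and the mint case and other things were left untouched; the hand-in returned no verdict.

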